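Seal a well plate in the bench plate press

TASK

Seal the well plate: push its loose tray along the press's feed bed until it is fully home against the stop, and make sure the air toggle valve is on (flip it if it is off). Only then push the press's palm plunger down through its full stroke, keep it down for a second and let it spring right up; last, push the ejector paddle fully in so that it shoves the tray out from under the press, and let the paddle spring back. Leave the tray resting in the bed and the valve on, and do not disturb the other things on the bench.

Things in the scene. Friction and masses are not known exactly. Their poses are not given: they have to be found in the camera images.
- station: The fixed white plate press. Origin: on the table, below its plunger's axis. y axis along the feed bed, from the open infeed end (y = -300 mm) to the stop and ejector (+y); x across, z up. Bed surface 15 mm high; two rails, tops 30 mm high, 102 mm apart, guide the tray. A column at x 85 to 130 mm carries a beam 55 mm wide (along y), 100 to 140 mm high, over the bed's middle.
- stop (a point): Middle of the face of the two fixed stop blocks that end the bed, at station y = 70 mm, 30 mm above the table (the bridge over them is 55 mm high). The platen under the beam is 80 x 116 mm (x, y), centred on the station's origin, its underside 76 mm high when up.
- tray: Loose grey feed tray, 96 x 190 mm, 0.3 to 0.54 kg, lying in the bed, a well plate under a white mat on it; it slides and is only pushed. Origin: underside, below the plate's centre; y along its length, as the station's y. Front end at y = +70 mm, rear end at -120 mm. Fully home its origin is at station y = 0, front end on the stop; it starts 100 to 140 mm short of that.
- tray_bar (a point): Centre of the tray's upright push bar at its rear (infeed) end: a plate 90 mm wide (x), 8 mm thick (y), 50 mm high, standing from 6 to 56 mm above the tray's underside; this point is 116 mm behind the tray's origin and 31 mm above its underside (46 mm above the table). Push on its -y face towards station +y.
- press (a joint): Stroke of the palm plunger in m: 0 up, 0.035 fully down; about 9 N to start it and 16 N to hold it fully down; springs back up by itself.
- press_top (a point): Centre of the top of the round black palm knob (50 mm across, 24 mm thick), 210 mm above the table when up, 175 mm when fully down. It goes straight down. Nothing else near it stands above 146 mm.
- ejector (a joint): Stroke of the ejector in m: 0 out, 0.050 fully in; moves to station -y; about 3 N to start it and 7 N to hold it fully in, plus the tray's friction; springs back out by itself. Its pad shoves a tray that is home about 47 mm back along the bed.
- ejector_face (a point): Centre of the outer (+y) face of the black upright ejector paddle at the +y end of the press: 70 mm wide (x), 10 mm thick (y), 60 mm high, from 17 to 77 mm above the table; this point is 47 mm above the table, at station y = 185 mm when out. Push it towards station -y.
- valve: The fixed air toggle valve near the robot: an aluminium block 40 x 90 x 30 mm (x, y, z) with an upright steel lever. Origin: centre of its underside; its lever tilts along its y axis about a pivot 30 mm above the table.
- toggle (a joint): Tilt of the valve's lever in rad: +0.42 = on (leans to the valve's +y, its own left as seen from the robot), -0.42 = off (leans to -y). Over-centre: it falls to whichever side it is nearer and stays there; under 2 N at the ball flips it. At the start it is on or off at random.
- toggle_tip (a point): Centre of the black ball (22 mm across) at the end of the toggle lever, 66 mm from the pivot; the stem is 12 mm thick.
- bottle_a: Bystander: clear solvent bottle with dark cap, 86 mm across, 190 mm high, standing behind the ejector end of the press. Origin: centre of underside.
- bottle_b: Bystander: amber bottle, 72 mm across, 150 mm high, standing behind the feed bed. Origin: centre of underside.
- jar: Bystander: low white jar with dark lid, 64 mm across, 75 mm high, standing in front of the press. Origin: centre of underside.
- spare_plates: Bystander: stack of three empty well plates, 86 x 128 x 45 mm, in front of the feed bed. Origin: centre of underside.
- tip_box: Bystander: box of pipette tips with clear lid, 85 x 122 x 85 mm, on the left. Origin: centre of underside.
- beaker: Bystander: glass beaker, 80 mm across, 100 mm high, behind the press column. Origin: centre of underside.

How it is judged (in metres and radians):
On the way, in this order (a step that is already met when the one before it is completed fails the run):
1. the tray is fully home against the stop (within 5 mm), flat in the bed (y of tray in the frame of station above -0.005 m and z of tray in the frame of station below 0.021 m), for 0.2 s.
2. with the tray home and the valve on, the plunger is held fully down (within 3 mm of its stroke's end) for at least 0.5 s (all of step 1 and value of joint toggle above 0.25 rad and value of joint press above 0.032 m), for 0.5 s.
3. the plunger is let right up again (within 4 mm) (value of joint press below 0.004 m), for 0.1 s.
4. the ejector is pushed fully in (within 4 mm of its stroke's end) (value of joint ejector above 0.046 m), for 0.1 s.
At the end, for the whole second after the job is handed in: The tray rests flat in the bed 40 to 160 mm short of home, the plunger is up and the ejector out (each within 4 mm), and the toggle valve is on (tilt above 0.25 rad) (y of tray in the frame of station between -0.16 and -0.04 m and z of tray in the frame of station below 0.021 m and angle between tray's own z axis and vertical below 0.1 rad and linear speed of tray below 0.01 m/s and value of joint each of press, ejector below 0.004 m and value of joint toggle above 0.25 rad); the robot touches nothing.
It fails at once if the plunger is pushed (more than 10 mm) while the tray is not home or the valve is off (value of joint press above 0.01 m and not ((y of tray in the frame of station above -0.005 m and z of tray in the frame of station below 0.021 m) and value of joint toggle above 0.25 rad)).
It fails at once if a bystander is moved more than 30 mm or tipped (distance of any of bottle_a, bottle_b, jar, spare_plates, tip_box, beaker from where it was at the start of the episode above 0.03 m or angle between any of bottle_a, bottle_b, jar, spare_plates, tip_box, beaker's own z axis and vertical above 0.35 rad).
It also fails if it takes over 70 s, if anything falls off the work surface, if the arm or the gripper's body presses on something with over 40 N, if the wrist force passes 120 N, or if a joint passes its speed limit or range.

ROBOT

A 6-joint arm with a two-finger parallel gripper is mounted at the origin on the work surface. World frame = base frame: x ahead of the robot, y to its left, z up, the work surface at z = 0. Lengths are in mm, angles in rad, forces in N, time in s.
With the tool pointing down it reaches from about 350 to 725 mm from the base axis. Payload 6 kg.
Tool frame: the origin (TCP) lies on the front face of the gripper's body, between the roots of the fingers; the fingertips stand 73 mm ahead of it and the grasp point (between the pads) lies 54 mm ahead of it; z points along the fingers, y is the line along which they close (so a half turn about z gives the same grasp; the last joint's range is limited). The gripper opens to 85 mm and grips with 20 to 120 N. Pads are 22 mm wide; open, the fingers measure 114 mm over their backs; the gripper's body (76 mm by 85 mm) begins 54 mm behind the grasp point. The pads swing forward as they close: fully open they stand 13 mm farther back than shut.
Start: joints at [1.476, 0.04, 0.085, 0, -1.615, -0.334], TCP at [249.441, 545.675, 303.861] pointing down, gripper open.
Joint ranges: [-2.56, 2.56], [-1.29, 2.01], [-1.08, 1.49], [-3.29, 1.98], [-2.81, -0.18], [-2.99, 2.99]. Speed limits (rad/s): [2.57, 2.57, 3.01, 3.14, 3.14, 3.14].

INTERFACE

Orientations are given as a unit quaternion [x, y, z, w].
In Python, from station import sensors, viewer, r, silhouettes, tip_of gives the robot as it stands.
- The arm moves only by the tool drive_tool, never from a script. Its argument "series" is a list that holds one entry, the list of rows, each a list of 7 numbers: the shift along the world's x, y, z in mm, then the turn, a rotation vector about the world's x, y, z in rad, then the closure in counts, from 0 (fully open) to 255 (shut). In form: [[[x, y, z, wx, wy, wz, grip], ...]]. A call has 1 to 20 rows; each row shifts and turns the commanded pose from where the row before left it; what a row does not reach is not made up. A row lasts 1/12 s, in which the tool goes at most 41.7 mm and 7.16 degrees, less where a joint would pass 70% of its speed; a pose out of reach is approached as far as the arm can. A call with a gripper value outside its range is refused whole. The fingers move at their own pace and stop on an object; the grip force is fixed at half the most. Time passes only in rows, so rows that do not move let the fingers close. It gives the time, the measured TCP pose, the force, the opening and the grip force at its end, in the units of the state.
- sensors.state(): the state, without advancing time (a new reading comes with each control period).
- viewer.snapshot(name): name is "side" or "top" or "wrist"; returns (picture, depth): 480x640x3 uint8, blue, green, red; 480x640 float32, mm along the optical axis (not along the pixel's ray), 0 where there is no reading.
- viewer.camera_params(name): a dict with "vertical_fov" (degrees; the focal length in pixels is half the picture's height over the tangent of half this angle, whatever the lens; pixels are square), "cx", "cy" (the principal point, pixels), "R" (3x3) and "t" (3): a world point X has camera coordinates R X + t. Camera axes: x right, y down, z forward; pixel columns grow to the right and rows downward; lengths in mm; the calibration is good to about 2 mm. The wrist camera is an equidistant fisheye: a pixel r from the principal point sees the ray r / f radians off the axis. A picture is of the moment at which its call begins: read the wrist's pose just before it. camera_params takes no time and is no camera call; for the wrist camera it gives the pose at the moment of the call.
- r.job_done(): hands the job in; it is judged then, once.
Trained networks look in the newest picture that a camera, given by its name, has taken for a name from the list of things; names that differ only in an ending like _2 or _b are one class to them, and where a whole thing is asked for, a point or a joint stands for the part that bears it (a point fixed in the world has none). Each returns a list of dicts, best first, with "score" (0 to 1); they miss things now and then, are a little off and sometimes report something else, mostly with a low value. They report only what shows in the picture. A call takes as long as a camera call.
- silhouettes(target, camera): "pixels" (480x640 bool, what is visible of it) and "extent" ([left, top, right, bottom] in pixels, round what is visible of it).
- tip_of(target, camera): "pixel" ([row, column] in pixels: a listed point, or the origin of a listed thing).
The state is a dict: "t": time; "joints": joint angles; "qd": joint speeds; "effort": joint torques, N m; "ee_pos": TCP position; "tcp_rot": TCP orientation; "ft_force": force on the tool from outside, world axes, zero at the start; "moment": the same for the moment, N m; "width": finger opening in mm; "grasp_force": force on a finger pad.
Only numpy, scipy, OpenCV 4.12 (cv2) and the standard library are available. Lean on these libraries where they do the work, as an engineer would, in place of code of your own. Each camera call takes 0.05 s, during which the arm holds its last target. There are 200 camera calls.

## Working session

There is one attempt and no reset: what is moved stays moved. The work goes in short steps, Python scripts to look and compute and a tool call to move; the robot and the scene stay as the last step left them, time stands still between calls to the robot, and variables do not carry over. Pictures are saved under pics/ and viewed, at most 10 in all, crops included, and the job is handed in when it is done.

Besides the shell and the picture viewer there is one more tool, called after "Emit:" as a command line: name --argument value ..., lists and objects as JSON in quotes. drive_tool: Moves the arm, as the interface text tells. Its arguments: {"type":"object","properties":{"series":{"type":"array","items":{"type":"array","items":{"type":"array","items":{"type":"number"}}}}},"required":["series"]}

```bash
ls; mkdir -p pics; cat > h.py <<'E'
import numpy as np, cv2
from station import sensors, viewer, r, silhouettes, tip_of
def pix2w(cam,row,col,depth=None,z=None):
    p=viewer.camera_params(cam); f=240/np.tan(np.radians(p["vertical_fov"])/2)
    R=np.array(p["R"]);t=np.array(p["t"])
    d=np.array([(col-p["cx"])/f,(row-p["cy"])/f,1.])
    C=-R.T@t; w=R.T@d
    s=depth if z is None else (z-C[2])/w[2]
    return C+s*w
E
python3 - <<'E'
from h import *
print(sensors.state())
for c in ["top","side"]:
    im,d=viewer.snapshot(c); cv2.imwrite(f"pics/{c}0.png",im); np.save(f"pics/{c}d.npy",d)
    zs=dict(stop=30,tray_bar=46,press_top=210,ejector_face=47,toggle_tip=90,station=0,valve=0,tray=15,bottle_a=0,bottle_b=0,jar=0,spare_plates=0,tip_box=0,beaker=0)
    for n,z in zs.items():
        for q in tip_of(n,c)[:1 if n!="bottle_a" else 2]:
            a,b=q["pixel"]; print(c,n,round(q["score"],2),np.round([a,b]),pix2w(c,a,b,z=z).round(0))
E
```

```text
pics
{'t': 0.0, 'joints': array([ 1.47571313e+00,  4.08203688e-02,  8.38162117e-02, -4.63299537e-04,
       -1.61549236e+00, -3.33720865e-01]), 'qd': array([-1.17956458e-05, -4.92109023e-04, -2.16643666e-04,  1.08180275e-04,
        1.92447532e-04, -2.92643841e-04]), 'effort': array([-1.01450325e-04, -3.68208218e+01,  3.47422922e+01,  6.93241730e+00,
       -5.27739423e-03, -9.58372794e-06]), 'ee_pos': array([249.29306954, 545.54400316, 302.87694437]), 'tcp_rot': array([ 9.77105576e-01, -2.12753185e-01, -1.28590128e-04,  8.71596528e-04]), 'ft_force': array([0.19890955, 0.71269732, 0.76274277]), 'moment': array([-0.02390279,  0.02197973, -0.05943033]), 'grasp_force': 0.0, 'width': 85.47388656834887}
top stop 0.7 [241. 274.] [577. 191.  30.]
top tray_bar 0.77 [260. 389.] [ 526. -118.   46.]
top press_top 0.93 [231. 298.] [566. 119. 210.]
top ejector_face 0.74 [234. 232.] [591. 301.  47.]
top toggle_tip 0.62 [294. 284.] [431. 156.  90.]
top station 0.8 [246. 302.] [570. 115.   0.]
top tray 0.86 [254. 344.] [549.   1.  15.]
top bottle_a 0.86 [210. 358.] [677. -42.   0.]
top bottle_b 0.86
[... 241 characters left out ...]
. 292.] [577. 177.  30.]
side tray_bar 0.89 [318. 388.] [ 535. -122.   46.]
side press_top 0.61 [194. 302.] [562. 121. 210.]
side ejector_face 0.55 [216. 262.] [605. 304.  47.]
side toggle_tip 0.71 [301. 346.] [484. -62.  90.]
side station 0.71 [273. 311.] [570. 115.   0.]
side valve 0.73 [302. 261.] [437. 131.   0.]
side tray 0.91 [300. 348.] [548. -12.  15.]
side bottle_a 0.69 [281. 394.] [669. -38.   0.]
side bottle_a 0.65 [214. 315.] [738. 259.   0.]
side bottle_b 0.69 [281. 394.] [669. -38.   0.]
side jar 0.94 [390. 328.] [ 362. -125.   -0.]
side spare_plates 0.89 [452. 390.] [ 336. -283.    0.]
side tip_box 0.84 [267. 159.] [364. 385.   0.]
side beaker 0.88 [241. 376.] [753.  78.   0.]
```

View pics/top0.png

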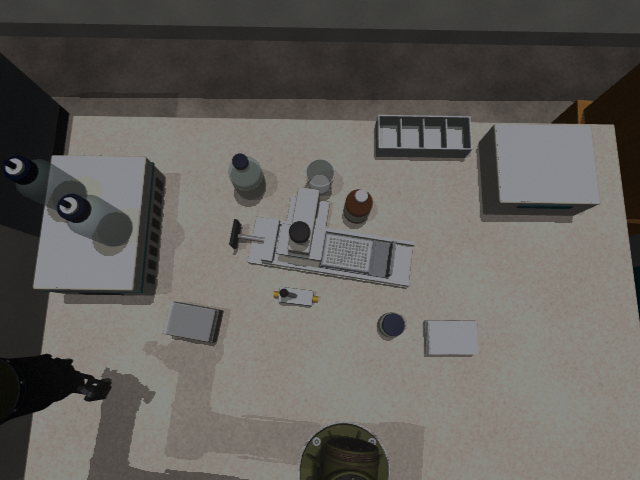

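View pics/side0.png

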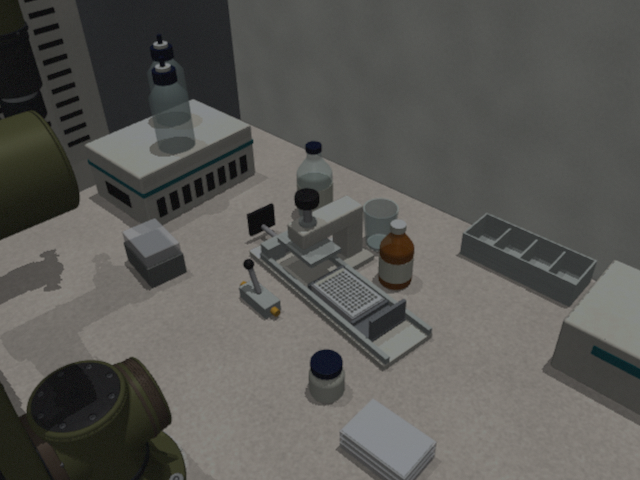

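The top view shows the press running left to right: knob (231,299), paddle (234,235), tray bar (258,383). The valve is at (297,297) with its ball at (293,284), to the left, so it looks on. Next I refine these positions with the depth image.

```bash
python3 - <<'E'
from h import *
def cloud(c):
    d=np.load(f"pics/{c}d.npy"); p=viewer.camera_params(c); f=240/np.tan(np.radians(p["vertical_fov"])/2)
    v,u=np.mgrid[:480,:640]; P=np.stack([(u-p["cx"])/f*d,(v-p["cy"])/f*d,d],-1)
    W=(P-np.array(p["t"]))@np.array(p["R"]); W[d==0]=np.nan; return W
for c in ["top","side"]:
    W=cloud(c); x,y,z=np.moveaxis(W,-1,0)
    def box(n,x0,x1,y0,y1,z0,z1):
        m=(x>x0)&(x<x1)&(y>y0)&(y<y1)&(z>z0)&(z<z1); P=W[m]
        if len(P)>2: print(c,n,len(P),"mean",P.mean(0).round(1),"min",P.min(0).round(),"max",P.max(0).round())
        return P
    box("knob",520,620,70,170,200,220)
    box("bar",450,600,-160,-80,62,76)
    P=box("paddle",540,660,250,340,60,85)
    if len(P)>4: print("paddle ang",cv2.fitLine(P[:,:2].astype(np.float32),cv2.DIST_L2,0,.01,.01).ravel())
    box("valveblk",400,480,60,200,24,36)
    box("ball",400,490,60,200,80,108)
    P=box("bed/rail",420,680,-260,250,22,36)
    if len(P): print(cv2.minAreaRect(P[:,:2].astype(np.float32)))
E
```

```text
top knob 361 mean [564.7 115.2 209.8] min [541.  91. 200.] max [590. 139. 215.]
top bar 116 mean [ 529.7 -121.6   71.2] min [ 487. -131.   63.] max [ 575. -112.   76.]
top paddle 137 mean [590.4 292.1  74.2] min [558. 283.  60.] max [626. 302.  82.]
paddle ang [ 9.8980975e-01 -1.4239606e-01  5.9038831e+02  2.9212378e+02]
top valveblk 439 mean [429.1 123.4  30.2] min [407.  71.  24.] max [454. 186.  36.]
top ball 61 mean [433.  154.6  97.4] min [425. 145.  81.] max [442. 165. 105.]
top bed/rail 2224 mean [526.    4.7  30. ] min [ 420. -190.   22.] max [667. 250.  36.]
((552.2922973632812, 24.75067138671875), (242.8892059326172, 432.64556884765625), 9.903910636901855)
side knob 346 mean [563.  110.  207.9] min [541.  88. 201.] max [592. 140. 213.]
side bar 255 mean [ 530.1 -124.5   68.7] min [ 486. -135.   62.] max [ 579. -113.   74.]
side paddle 218 mean [591.  289.3  70.8] min [559. 279.  60.] max [628. 304.  80.]
paddle ang [ 9.8553199e-01 -1.6948967e-01  5.9101447e+02  2.8925342e+02]
side valveblk 573 mean [428.3 121.5  29. ] min [406.  77.  24.] max [455. 185.  35.]
side ball 103 mean [432.3 150.3  93. ] min [423. 142.  80.] max [444. 162. 103.]
side bed/rail 3840 mean [531.5  -3.1  29.7] min [ 420. -192.   22.] max [679. 249.  36.]
((557.1397705078125, 24.507171630859375), (254.77650451660156, 434.2619323730469), 9.75874137878418)
```

The ball is at y≈154 and the block at y≈122, so the valve is on. The station origin is about (564.7, 115), with its y axis along (0.146, 0.989). The tray is about 124 mm short. Now I go behind the push bar with the fingers shut.

Emit:
drive_tool --series '[[[13.7,-35.6,0,0,0,-0.1075,255],[13.7,-35.6,0,0,0,-0.1075,255],[13.7,-35.6,0,0,0,-0.1075,255],[13.7,-35.6,0,0,0,-0.1075,255],[13.7,-35.6,0,0,0,-0.1075,255],[13.7,-35.6,0,0,0,-0.1075,255],[13.7,-35.6,0,0,0,-0.1075,255],[13.7,-35.6,0,0,0,-0.1075,255],[13.7,-35.6,0,0,0,-0.1075,255],[13.7,-35.6,0,0,0,-0.1075,255],[13.7,-35.6,0,0,0,-0.1075,255],[13.7,-35.6,0,0,0,-0.1075,255],[13.7,-35.6,0,0,0,0,255],[13.7,-35.6,0,0,0,0,255],[13.7,-35.6,0,0,0,0,255],[13.7,-35.6,0,0,0,0,255],[13.7,-35.6,0,0,0,0,255],[13.7,-35.6,0,0,0,0,255],[13.7,-35.6,0,0,0,0,255],[13.7,-35.6,0,0,0,0,255]]]'

```text
t: 3.17
ee_pos: [523.7, -168.4, 304.0]
tcp_rot: [-0.653, 0.758, -0.0, 0.0]
ft_force: [0.1, 0.6, 0.4]
width: -0.1
grasp_force: 0.0
```

Emit:
drive_tool --series '[[[0,0,-31.5,0,0,0,255],[0,0,-31.5,0,0,0,255],[0,0,-31.5,0,0,0,255],[0,0,-31.5,0,0,0,255],[0,0,-31.5,0,0,0,255],[0,0,-31.5,0,0,0,255],[0,0,0,0,0,0,255],[1.5,9.9,0,0,0,0,255],[1.5,9.9,0,0,0,0,255],[1.5,9.9,0,0,0,0,255],[1.5,9.9,0,0,0,0,255],[1.5,9.9,0,0,0,0,255],[1.5,9.9,0,0,0,0,255],[1.5,9.9,0,0,0,0,255],[1.5,9.9,0,0,0,0,255],[1.5,9.9,0,0,0,0,255],[1.5,9.9,0,0,0,0,255]]]'

```text
t: 4.58
ee_pos: [539.2, -66.8, 117.1]
tcp_rot: [-0.653, 0.757, -0.001, 0.0]
ft_force: [-0.4, -4.5, 3.3]
width: 0.1
grasp_force: 2.6
```

Emit:
drive_tool --series '[[[1.0,7,0,0,0,0,255],[1.0,7,0,0,0,0,255],[1.0,7,0,0,0,0,255],[1.0,7,0,0,0,0,255],[1.0,7,0,0,0,0,255],[0.6,4,0,0,0,0,255],[0.6,4,0,0,0,0,255],[0.3,2,0,0,0,0,255]]]'

```text
t: 5.25
ee_pos: [545.1, -22.0, 115.4]
tcp_rot: [-0.653, 0.757, -0.0, 0.0]
ft_force: [-0.3, -5.4, 3.7]
width: 0.2
grasp_force: 2.6
```

Emit:
drive_tool --series '[[[0.3,2,0,0,0,0,255],[0.3,2,0,0,0,0,255],[0,0,0,0,0,0,255]]]'

```text
t: 5.5
ee_pos: [545.6, -18.1, 115.0]
tcp_rot: [-0.653, 0.757, 0.0, 0.0]
ft_force: [-0.7, -3.6, 2.6]
width: 0.2
grasp_force: 1.6
```

Emit:
drive_tool --series '[[[0.3,2,0,0,0,0,255],[0.3,2,0,0,0,0,255],[0,0,0,0,0,0,255]]]'

```text
t: 5.75
ee_pos: [546.2, -14.2, 114.9]
tcp_rot: [-0.653, 0.757, 0.0, -0.0]
ft_force: [-1.2, -4.4, 3.1]
width: 0.1
grasp_force: 1.9
```

Emit:
drive_tool --series '[[[0.3,2,0,0,0,0,255],[0,0,0,0,0,0,255]]]'

```text
t: 5.92
ee_pos: [546.4, -12.7, 114.9]
tcp_rot: [-0.653, 0.757, -0.0, -0.0]
ft_force: [0.3, -6.3, 2.2]
width: 0.4
grasp_force: 2.9
```

Emit:
drive_tool --series '[[[0.3,2,0,0,0,0,255],[0,0,0,0,0,0,255]]]'

```text
t: 6.08
ee_pos: [546.5, -12.4, 114.9]
tcp_rot: [-0.653, 0.758, -0.001, -0.002]
ft_force: [-0.1, -12.5, 2.4]
width: 0.3
grasp_force: 6.7
```

Emit:
drive_tool --series '[[[0.3,2,0,0,0,0,255],[0,0,0,0,0,0,255],[0,0,0,0,0,0,255],[0,0,0,0,0,0,255],[-1.5,-10,0,0,0,0,255],[-3,-20,0,0,0,0,255],[0,0,35,0,0,0,255],[0,0,40,0,0,0,255],[0,0,40,0,0,0,255],[0,0,40,0,0,0,255],[0,0,40,0,0,0,255],[0,0,10,0,0,0,255],[0,0,0,0,0,0,255]]]'

```text
t: 7.17
ee_pos: [543.5, -37.5, 324.1]
tcp_rot: [-0.653, 0.757, -0.001, 0.004]
ft_force: [0.5, 0.3, -0.4]
width: 0.2
grasp_force: 0.0
```

```bash
python3 - <<'E'
from h import *
print(sensors.state()["ee_pos"])
im,d=viewer.snapshot("side"); np.save("pics/d2.npy",d)
cv2.imwrite("pics/side1.png",cv2.resize(im[140:380,200:460],None,fx=2.2,fy=2.2))
for n,z in dict(tray_bar=46,press_top=210,toggle_tip=90,valve=0).items():
    for q in tip_of(n,"side")[:1]:
        a,b=q["pixel"]; print(n,round(q["score"],2),np.round([a,b]),pix2w("side",a,b,z=z).round(0))
E
```

```text
[543.48024389 -37.50148479 324.05477789]
tray_bar 0.6 [282. 346.] [561.   7.  46.]
press_top 0.9 [192. 303.] [567. 125. 210.]
toggle_tip 0.63 [265. 248.] [431. 154.  90.]
valve 0.69 [302. 257.] [430. 136.   0.]
```

View pics/side1.png

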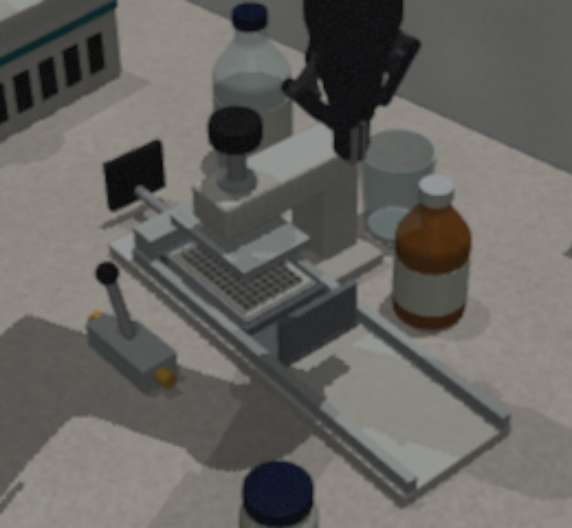

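The crop shows the tray under the platen with its bar at (315,320), and the lever leaning up-left, which is on. I check the bar's position by depth.

```bash
python3 - <<'E'
from h import *
c="side"; p=viewer.camera_params(c); f=240/np.tan(np.radians(p["vertical_fov"])/2)
def W(d):
    v,u=np.mgrid[:480,:640]; P=np.stack([(u-p["cx"])/f*d,(v-p["cy"])/f*d,d],-1)
    X=(P-np.array(p["t"]))@np.array(p["R"]); X[d==0]=np.nan; return X.reshape(-1,3)
u=np.array([.146,.989]); o=np.array([564.7,115]); s=np.array([.989,-.146])
for n in ["sided","d2"]:
    X=W(np.load(f"pics/{n}.npy")); y=(X[:,:2]-o)@u; x=(X[:,:2]-o)@s
    m=(abs(x)<42)&(X[:,2]>45)&(X[:,2]<60)&(y<-90)&(y>-260); print(n,m.sum(),np.median(y[m]),np.median(x[m]))
E
```

```text
sided 176 -243.86988831044744 -6.80098665366873
d2 180 -119.66642582514494 -2.218726751658899
```

Emit:
drive_tool --series '[[[2.6,19,0,0,0,0,255],[2.6,19,0,0,0,0,255],[2.6,19,0,0,0,0,255],[2.6,19,0,0,0,0,255],[2.6,19,0,0,0,0,255],[2.6,19,0,0,0,0,255],[2.6,19,0,0,0,0,255],[2.6,19,0,0,0,0,255],[0,0,0,0,0,0,255],[0,0,0,0,0,0,255]]]'

```text
t: 8.25
ee_pos: [563.1, 114.5, 318.2]
tcp_rot: [-0.654, 0.757, 0.0, -0.001]
ft_force: [-0.2, -0.4, -0.6]
width: -0.1
grasp_force: 0.0
```

The bar's rear face is at −119.7 mm against −120 expected, so the tray is home. Now I press.

Emit:
drive_tool --series '[[[0,0,-15,0,0,0,255],[0,0,-15,0,0,0,255],[0,0,-5,0,0,0,255],[0,0,-5,0,0,0,255],[0,0,-5,0,0,0,255],[0,0,-5,0,0,0,255],[0,0,-5,0,0,0,255],[0,0,-5,0,0,0,255],[0,0,-5,0,0,0,255],[0,0,0,0,0,0,255]]]'

```text
t: 9.08
ee_pos: [563.1, 112.9, 256.6]
tcp_rot: [-0.653, 0.758, -0.001, 0.0]
ft_force: [-5.4, 0.4, 9.5]
width: -0.3
grasp_force: 4.5
```

Emit:
drive_tool --series '[[[0,0,-2,0,0,0,255],[0,0,-1,0,0,0,255],[0,0,0,0,0,0,255]]]'

```text
t: 9.33
ee_pos: [563.1, 112.9, 254.5]
tcp_rot: [-0.653, 0.758, -0.001, 0.0]
ft_force: [-7.0, 0.2, 9.5]
width: -0.2
grasp_force: 4.8
```

Emit:
drive_tool --series '[[[0,0,-2,0,0,0,255],[0,0,-2,0,0,0,255],[0,0,0,0,0,0,255]]]'

```text
t: 9.58
ee_pos: [563.1, 112.9, 250.6]
tcp_rot: [-0.653, 0.757, -0.001, 0.0]
ft_force: [-6.6, -0.6, 10.5]
width: -0.1
grasp_force: 5.2
```

Emit:
drive_tool --series '[[[0,0,-2,0,0,0,255],[0,0,-1,0,0,0,255],[0,0,0,0,0,0,255]]]'

```text
t: 9.83
ee_pos: [563.1, 112.9, 247.9]
tcp_rot: [-0.653, 0.757, -0.001, 0.001]
ft_force: [-7.8, 1.1, 11.8]
width: 0.2
grasp_force: 5.5
```

Emit:
drive_tool --series '[[[0,0,-2,0,0,0,255],[0,0,-1,0,0,0,255],[0,0,0,0,0,0,255]]]'

```text
t: 10.08
ee_pos: [563.0, 112.8, 247.7]
tcp_rot: [-0.653, 0.757, -0.001, 0.001]
ft_force: [-13.5, 0.3, 19.9]
width: 0.2
grasp_force: 10.3
```

Emit:
drive_tool --series '[[[0,0,-2,0,0,0,255],[0,0,-1,0,0,0,255],[0,0,0,0,0,0,255]]]'

```text
t: 10.33
ee_pos: [563.0, 112.8, 247.6]
tcp_rot: [-0.653, 0.757, -0.002, 0.002]
ft_force: [-20.5, 0.6, 31.1]
width: -0.1
grasp_force: 15.6
```

The plunger is bottomed, with the tip at 174.7 mm and the force climbing. I hold, then release.

Emit:
drive_tool --series '[[[0,0,0,0,0,0,255],[0,0,0,0,0,0,255],[0,0,0,0,0,0,255],[0,0,0,0,0,0,255],[0,0,0,0,0,0,255],[0,0,0,0,0,0,255],[0,0,0,0,0,0,255],[0,0,0,0,0,0,255],[0,0,0,0,0,0,255],[0,0,0,0,0,0,255],[0,0,0,0,0,0,255],[0,0,0,0,0,0,255],[0,0,0,0,0,0,255]]]'

```text
t: 11.42
ee_pos: [563.0, 112.8, 247.6]
tcp_rot: [-0.653, 0.757, -0.002, 0.002]
ft_force: [-19.5, 1.0, 31.9]
width: -0.1
grasp_force: 15.6
```

Emit:
drive_tool --series '[[[0,0,6,0,0,0,255],[0,0,8,0,0,0,255],[0,0,8,0,0,0,255],[0,0,10,0,0,0,255],[0,0,12,0,0,0,255],[0,0,20,0,0,0,255],[0,0,20,0,0,0,255],[0,0,0,0,0,0,255]]]'

```text
t: 12.08
ee_pos: [564.3, 113.3, 327.9]
tcp_rot: [-0.653, 0.758, -0.001, 0.003]
ft_force: [-0.2, -0.1, 1.0]
width: -0.1
grasp_force: 0.0
```

```bash
python3 - <<'E'
from h import *
print(sensors.state()["ee_pos"])
im,d=viewer.snapshot("side"); np.save("pics/d3.npy",d)
cv2.imwrite("pics/side2.png",cv2.resize(im[140:380,200:460],None,fx=2.2,fy=2.2))
E
```

```text
[564.29008252 113.34045171 327.94005872]
```

View pics/side2.png

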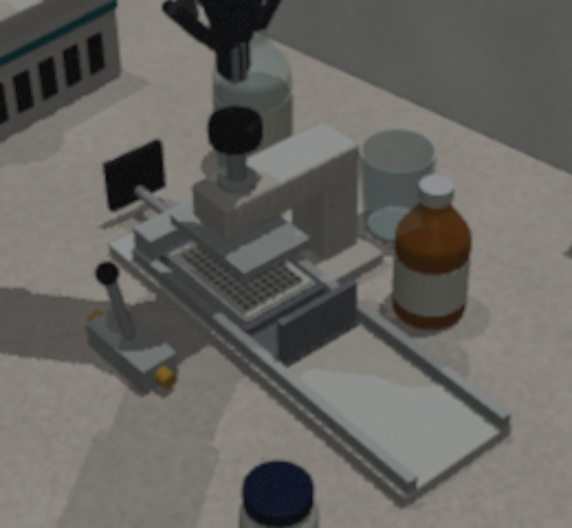

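The knob is fully up at (235,130), the tray is still home and the valve is on. Next is the ejector.

Emit:
drive_tool --series '[[[4.2,28.1,0,0,0,0,255],[4.2,28.1,0,0,0,0,255],[4.2,28.1,0,0,0,0,255],[4.2,28.1,0,0,0,0,255],[4.2,28.1,0,0,0,0,255],[4.2,28.1,0,0,0,0,255],[4.2,28.1,0,0,0,0,255],[4.2,28.1,0,0,0,0,255],[0,0,-30,0,0,0,255],[0,0,-30,0,0,0,255],[0,0,-30,0,0,0,255],[0,0,-30,0,0,0,255],[0,0,-30,0,0,0,255],[0,0,-30,0,0,0,255],[0,0,-30,0,0,0,255],[0,0,0,0,0,0,255]]]'

```text
t: 13.47
ee_pos: [593.8, 336.4, 103.6]
tcp_rot: [-0.652, 0.758, 0.001, -0.007]
ft_force: [-1.5, -1.0, -2.4]
width: -0.0
grasp_force: 0.0
```

Emit:
drive_tool --series '[[[1,0,10,0,0,0,255],[-1.2,-8,0,0,0,0,255],[-1.2,-8,0,0,0,0,255],[-1.2,-8,0,0,0,0,255],[-1.2,-8,0,0,0,0,255],[-0.9,-6,0,0,0,0,255],[-0.9,-6,0,0,0,0,255],[-0.9,-6,0,0,0,0,255],[-0.9,-6,0,0,0,0,255],[-0.9,-6,0,0,0,0,255],[-0.9,-6,0,0,0,0,255],[0,0,0,0,0,0,255]]]'

```text
t: 14.47
ee_pos: [588.5, 271.3, 125.2]
tcp_rot: [-0.653, 0.757, 0.0, 0.003]
ft_force: [2.3, 5.4, 2.7]
width: 0.0
grasp_force: 3.0
```

Emit:
drive_tool --series '[[[-0.6,-4,0,0,0,0,255],[-0.4,-3,0,0,0,0,255],[0,0,0,0,0,0,255]]]'

```text
t: 14.72
ee_pos: [587.6, 265.0, 125.2]
tcp_rot: [-0.653, 0.757, 0.001, 0.004]
ft_force: [1.6, 7.5, 2.0]
width: 0.1
grasp_force: 3.8
```

Emit:
drive_tool --series '[[[-0.4,-3,0,0,0,0,255],[0,0,0,0,0,0,255]]]'

```text
t: 14.88
ee_pos: [587.1, 262.2, 125.2]
tcp_rot: [-0.653, 0.757, 0.001, 0.004]
ft_force: [1.5, 8.2, 2.7]
width: 0.1
grasp_force: 4.1
```

Emit:
drive_tool --series '[[[-0.4,-3,0,0,0,0,255],[0,0,0,0,0,0,255]]]'

```text
t: 15.05
ee_pos: [586.9, 260.7, 125.3]
tcp_rot: [-0.653, 0.757, 0.001, 0.005]
ft_force: [2.7, 12.9, 0.7]
width: 0.0
grasp_force: 6.8
```

Emit:
drive_tool --series '[[[-0.4,-3,0,0,0,0,255],[0,0,0,0,0,0,255]]]'

```text
t: 15.22
ee_pos: [586.7, 260.2, 125.4]
tcp_rot: [-0.654, 0.757, 0.003, 0.008]
ft_force: [4.9, 22.4, -1.8]
width: 0.1
grasp_force: 11.2
```

Emit:
drive_tool --series '[[[-0.3,-2,0,0,0,0,255],[0,0,0,0,0,0,255],[0,0,0,0,0,0,255]]]'

```text
t: 15.47
ee_pos: [586.6, 260.0, 125.4]
tcp_rot: [-0.654, 0.756, 0.003, 0.009]
ft_force: [5.7, 27.7, -3.0]
width: 0.3
grasp_force: 14.0
```

Hard stop reached. I back off and look.

Emit:
drive_tool --series '[[[0.9,6,0,0,0,0,255],[1.5,10,0,0,0,0,255],[1.5,10,0,0,0,0,255],[1.5,10,0,0,0,0,255],[2,14,0,0,0,0,255],[3,20,0,0,0,0,255],[1.5,10,0,0,0,0,255],[0,0,40,0,0,0,255],[0,0,40,0,0,0,255],[0,0,40,0,0,0,255],[0,0,40,0,0,0,255],[0,0,0,0,0,0,255],[0,0,0,0,0,0,255]]]'

```text
t: 16.55
ee_pos: [597.7, 332.5, 285.9]
tcp_rot: [-0.653, 0.758, -0.0, 0.002]
ft_force: [0.7, -0.3, -1.5]
width: -0.3
grasp_force: 0.0
```

```bash
python3 - <<'E'
from h import *
print(sensors.state()["ee_pos"])
c="side"; im,d=viewer.snapshot(c)
cv2.imwrite("pics/side3.png",cv2.resize(im[120:420,200:460],None,fx=2,fy=2))
p=viewer.camera_params(c); f=240/np.tan(np.radians(p["vertical_fov"])/2)
v,uu=np.mgrid[:480,:640]; P=np.stack([(uu-p["cx"])/f*d,(v-p["cy"])/f*d,d],-1)
X=((P-np.array(p["t"]))@np.array(p["R"])).reshape(-1,3)
u=np.array([.146,.989]); o=np.array([564.7,115]); s=np.array([.989,-.146])
y=(X[:,:2]-o)@u; x=(X[:,:2]-o)@s
m=(abs(x)<42)&(X[:,2]>45)&(X[:,2]<60)&(y<-90)&(y>-260); print("bar face",m.sum(),np.median(y[m]))
m=(abs(x)<40)&(X[:,2]>60)&(X[:,2]<85)&(y<210)&(y>110); print("paddle",m.sum(),np.median(y[m]))
E
```

```text
[597.72910956 332.53676789 285.90249573]
bar face 183 -166.9577215408595
paddle 222 175.77510984625988
```

View pics/side3.png

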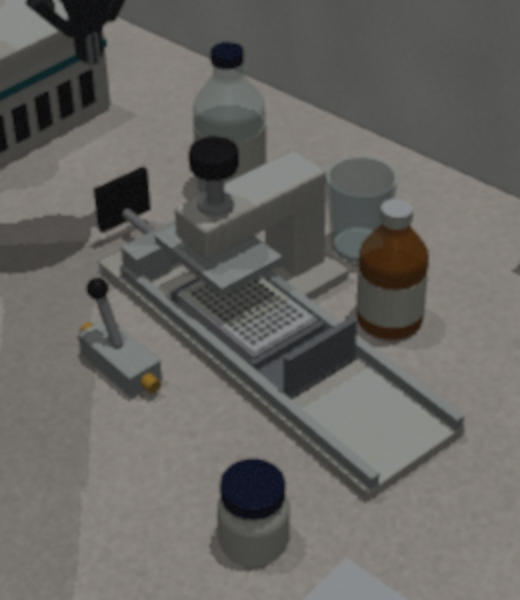

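The tray has moved out 47.3 mm, which is the full ejector stroke. The paddle has sprung back, the knob is up, the lever is on and the bystanders stand where they were. I hand in.

```bash
python3 -c "
from h import *
print(r.job_done())"
```

```text
the job is handed in; nothing more can be done
None
```

I ran the whole sealing job and handed it in at about 17 s; the hand-in returned no verdict. The tray went home, the valve was already on, the plunger was held fully down for over a second and sprang up, and the ejector shoved the tray about 47 mm out before springing back.

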